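Stand a plaster house front up in the squaring jig

TASK

The plaster house front lies face down on the plywood jig, its cornice sticking out over the front of the bed. Push its foot home against the fence and tip it up on that foot edge, without lifting the foot off the bed, until it stands upright with its back flat against the fence, then swing the keeper right round, as far as it goes, so that its arm holds the house front there. The casting is brittle: handle it gently, never let it drop or slam, and leave the other things on the table where they are.

Things in the scene. Friction and masses are not known exactly. Their poses are not given: they have to be found in the camera images.
- jig: Squaring jig of pale plywood, fixed to the table. Origin: on the table top (z = 0) under the fence's front face, at the middle of the place for the house front; x points level into the fence (away from the robot), y left along it, z up. Sizes below are in this frame, mm. A bed on two runners, a fence across its back, a keeper on a post at its right front.
- bed_edge (a point): Middle of the bed's front edge, on its top: jig (-80, 0, 45). The bed is a 12 mm board, top at z 45, underside at z 33, x -80 to 46, y -130 to 90. It rests on 18 mm wide runners along x (x -45 to 45) at y -90 and 70; between them and in front of them the space under it is open. A shallow tray (16 mm high) may stand on the table in front of the jig.
- fence_top (a point): Middle of the fence's top edge, on its front face: jig (0, 0, 150). The fence is an upright board, front face at x 0, 10 mm thick, y -70 to 86, from the bed up to z 150, with gussets behind it.
- house_front: Off-white plaster house front, loose, 0.1 to 0.2 kg: 110 mm tall, 130 wide, 13 thick. Origin: centre of its front side, which lies face down on the bed (z 45); x points from foot to cornice, z out of its flat back. Lies cornice towards the robot, foot 4 to 18 mm short of the fence. Upright: x up, z into the fence. Cracks if the fingers press over 30 N or it swings over 5 rad/s.
- foot (a point): Middle of the house front's foot edge, on its flat back: body (-55, 0, 13) mm. At jig (0, about 0, 45) when it stands right. The plinth, the 18 mm next to the foot, is 13 mm thick, as are the two corner pilasters, 12 mm wide at its sides, and the cornice; the wall between them is 10 mm thick (front recessed 3 mm).
- cornice (a point): Middle of the house front's top edge, on its flat back: body (55, 0, 13) mm. The cornice, the top 11 mm, is 13 mm thick; it sticks out 34 to 48 mm past the bed's front edge at the start. Two window openings, 24 wide and 35 high, with thin bars, lie 45 to 80 mm from the foot, with a solid pier 36 mm wide between them in the middle.
- keeper (a joint): Angle of the keeper, an L-shaped aluminium lever turning level about a vertical pivot: 0 = fully open, growing clockwise seen from above to 1.9 rad = closed, at a stop. Starts at 0 to 0.4, stays where left (about 1 N at the knob moves it). Closed, its 77 mm nose points along jig +y, 2 mm clear of the upright house front, and its handle along jig -x.
- keeper_knob (a point): Centre of the top (z 121) of the black round knob on the handle's end, 62 mm from the pivot axis; at jig (-84, -90) when closed. The knob is 18 mm across from z 99 to 117, 13 mm across from z 85 to 93; the handle's top is at z 79. Fully open, the handle points along jig -y, turned 0.33 rad further towards +x.
- keeper_pivot (a point): On the keeper's pivot axis, at the lever's top: jig (-22, -90, 79). Nose and handle are 14 mm wide and 10 mm thick, underside at z 69; seen from above the handle stands a quarter turn counterclockwise of the nose. A bolt head rises 7 mm above the lever here.
- white_glue: Bystander: white bottle with a red pointed cap, 35 mm across, 84 mm tall, standing. Origin: centre of its underside.
- nippers: Bystander: side-cutting nippers with red handles, 144x78x15 mm, lying. Origin: centre of its underside.
- putty_tube: Bystander: orange tube with a dark cap, 101x34x21 mm, lying. Origin: centre of its underside.
- tape_roll: Bystander: roll of beige masking tape, 44 mm across, 30 mm tall, lying flat, on the right; a fixed magnifier lamp (table position x 0.52, y -0.33 m, arching back to a tall brush holder at x 0.54, y -0.41 m) stands near it: swing past in front of it, with the tool near x 0.33 m and 0.38 m up. Origin: centre of its underside.
- tweezers: Bystander: steel tweezers, 117 mm long, lying. Origin: centre of its underside.
- paint_jar1: Bystander: small paint jar with a dark blue lid, 30 mm across, 39 mm tall, standing. Origin: centre of its underside.
- paint_jar4: Bystander: small paint jar with a red lid, 30 mm across, 39 mm tall, standing. Origin: centre of its underside.
- needle_file: Bystander: thin needle file with a red middle, 155 mm long, lying. Origin: centre of its underside.

How it is judged:
On the way, in this order (a step that is already met when the one before it is completed fails the run):
1. the house front stands upright on the bed with its back against the fence (angle between house_front's own x axis and vertical below 0.07 rad and x of foot in the frame of jig above -0.006 m and x of cornice in the frame of jig above -0.008 m and z of foot in the frame of jig between 0.039 and 0.049 m and y of foot in the frame of jig between -0.025 and 0.025 m and angle between the z axis of house_front and the x axis of jig, either way round below 0.07 rad), for 0.2 s.
2. the keeper is swung closed across it (all of step 1 and value of joint keeper above 1.78 rad), for 0.2 s.
At the end, for the whole second after the job is handed in: The house front stands upright on the bed (within 4 degrees), foot down and within 6 mm of the fence, top within 8 mm of it, square to the fence within 4 degrees and within 25 mm of the middle; the keeper is closed to its stop (within 0.12 rad); all at rest (all of step 2 and linear speed of house_front below 0.01 m/s and angular speed of house_front below 0.1 rad/s); the robot touches nothing.
It fails at once if the fingers press the house front with more than 30 N (contact force between the fingers and house_front above 30 N).
It fails at once if the house front drops or slams (swings faster than 5 rad/s) (angular speed of house_front above 5 rad/s).
It fails at once if the foot is lifted off the bed (z of foot in the frame of jig above 0.072 m).
It fails at once if a bystander is moved more than 30 mm (distance of any of white_glue, nippers, putty_tube, tape_roll, tweezers, paint_jar1, paint_jar4, needle_file from where it was at the start of the episode above 0.03 m).
It also fails if it takes over 67 s, if anything falls off the work surface, if the arm or the gripper's body presses on something with over 40 N, if the wrist force passes 120 N, or if a joint passes its speed limit or range.

ROBOT

A 7-joint arm with a two-finger parallel gripper is mounted at the origin on a cart in front of the work surface, level with it; the furniture and walls round the work are solid. World frame = base frame: x ahead of the robot, y to its left, z up, the work surface at z = 0. Lengths are in m, angles in rad, forces in N, time in s.
With the tool pointing down it reaches from about 0.35 to 0.9 m from the base axis. Payload 7.2 kg.
Tool frame: the origin (TCP) lies at the very end of the fingers, on their centre line; the grasp point (between the pads) lies 19 mm behind it; z points along the fingers, y is the line along which they close (so a half turn about z gives the same grasp; the last joint's range is limited). The gripper opens to 85 mm and grips with 20 to 120 N. Pads are 22 mm wide; open, the fingers measure 114 mm over their backs; the gripper's body (76 mm by 85 mm) begins 54 mm behind the grasp point. The pads swing forward as they close: fully open they stand 13 mm farther back than shut.
Start: joints at [1.071, 0.411, -0.013, 1.596, 0.006, 1.134, -0.082], TCP at [0.262, -0.568, 0.231] pointing down, gripper open.
Joint ranges: [-2.95, 2.95], [-0.29, 1.99], [-1.47, 1.44], [0.14, 2.54], [-1.03, 4.17], [0.13, 1.85], [-2.86, 2.86]. Speed limits (rad/s): [2.39, 2.39, 3.01, 3.01, 3.14, 3.14, 3.14].

INTERFACE

Orientations are given as a rotation vector (axis times angle).
In Python, from bench import telemetry, capture, camera_model, ticket gives the robot as it stands.
- The arm moves only by the shell command python3 -m pendant 'ROWS' [OPENING]. ROWS is JSON, a list of rows, each an object with "translation": the shift along the tool's x, y, z in cm, a list of three; "delta_rot": the turn, a rotation vector about the tool's x, y, z in degrees, a list of three. A call has 1 to 20 rows; each row is the pose to reach, as a shift and turn from the pose commanded when the call began, along the tool's axes at that moment; what a row does not reach only later rows make up. A row lasts 1/12 s, in which the tool goes at most 41.7 mm and 7.16 degrees, less where a joint would pass 70% of its speed; a pose out of reach is approached as far as the arm can. A call with a gripper value outside its range is refused whole. OPENING is the finger opening in cm, from 0 to 8.54, set as the call begins (- or left out, the last holds). The fingers move at their own pace and stop on an object; the grip force is fixed at half the most. Time passes only in rows, so rows that repeat a pose let the fingers close. It gives the time, the measured TCP pose, the force, the opening and the grip force at its end, in the units of the state.
- telemetry.read_state(): the state, without advancing time (a new reading comes with each control period).
- capture(name): name is "scene" or "top" or "wrist"; returns (picture, depth): 480x640x3 uint8, blue, green, red; 480x640 float32, m along the optical axis (not along the pixel's ray), 0 where there is no reading.
- camera_model(name): a dict with "vertical_fov" (degrees; the focal length in pixels is half the picture's height over the tangent of half this angle, whatever the lens; pixels are square), "cx", "cy" (the principal point, pixels), "xyz" and "orientation" of the camera in the world. Camera axes: x right, y up, looking along -z (the intrinsics and any distortion apply to the point x, -y, -z); pixel columns grow to the right and rows downward; lengths in m; the calibration is good to about 2 mm. The wrist camera is an equidistant fisheye: a pixel r from the principal point sees the ray r / f radians off the axis. A picture is of the moment at which its call begins: read the wrist's pose just before it. camera_model takes no time and is no camera call; for the wrist camera it gives the pose at the moment of the call.
- ticket.close_job(): hands the job in; it is judged then, once.
The state is a dict: "time": time; "joint_positions": joint angles; "qd": joint speeds; "effort": joint torques, N m; "position": TCP position; "eef_rot": TCP orientation; "contact_force": force on the tool from outside, world axes, zero at the start; "wrist_torque": the same for the moment, N m; "width": finger opening in m; "grasp_force": force on a finger pad.
Only numpy, scipy, OpenCV 4.12 (cv2) and the standard library are available. Lean on these libraries where they do the work, as an engineer would, in place of code of your own. Each camera call takes 0.05 s, during which the arm holds its last target. There are 200 camera calls.

## Working session

There is one attempt and no reset: what is moved stays moved. The work goes in short steps, Python scripts to look and compute and a shell command to move; the robot and the scene stay as the last step left them, time stands still between calls to the robot, and variables do not carry over. Pictures are saved under pics/ and viewed, at most 10 in all, crops included, and the job is handed in when it is done.

```bash
ls; mkdir -p pics; python3 - <<'E'
from bench import telemetry, capture, camera_model
import cv2,numpy as np
s=telemetry.read_state();print({k:np.round(v,3).tolist() for k,v in s.items()})
for n in("scene","top"):
    m=camera_model(n);print(n,m)
    p,d=capture(n);cv2.imwrite(f"pics/{n}0.png",p);np.save(f"{n}0.npy",d)
E
```

```text
pics
{'time': 0.0, 'joint_positions': [1.071, 0.412, -0.013, 1.597, 0.006, 1.134, -0.082], 'qd': [0.0, -0.001, -0.001, 0.001, -0.001, 0.001, 0.0], 'effort': [0.001, -60.062, 0.682, -29.941, 0.014, 0.011, 0.0], 'position': [0.261, -0.567, 0.23], 'eef_rot': [-3.067, -0.673, 0.001], 'contact_force': [0.242, 0.192, 0.454], 'wrist_torque': [-0.002, 0.015, -0.05], 'grasp_force': 0.0, 'width': 0.086}
scene {'vertical_fov': 53.404434267180044, 'cx': 314.99253403147156, 'cy': 239.81876476343845, 'xyz': array([0.12491708, 0.36196223, 0.76268077]), 'orientation': array([ 0.36559947, -0.84167778, -2.23949048])}
top {'vertical_fov': 49.50388496579282, 'cx': 322.56047568225813, 'cy': 238.02832800476833, 'xyz': array([ 0.42926965, -0.02126995,  1.17663959]), 'orientation': array([ 0.06969087, -0.09519663, -1.55513357])}
```

View pics/scene0.png

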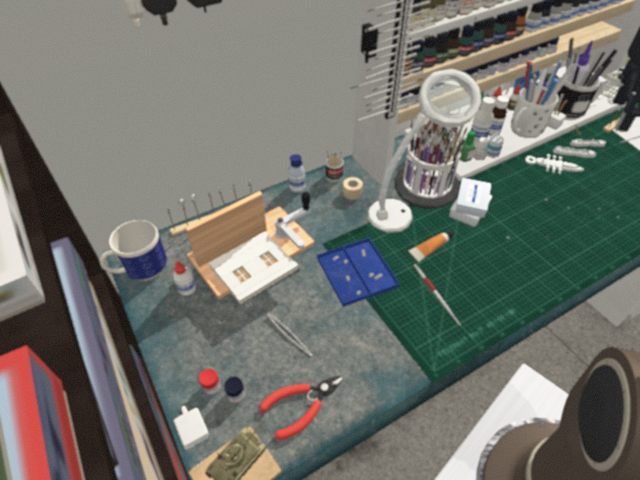

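View pics/top0.png

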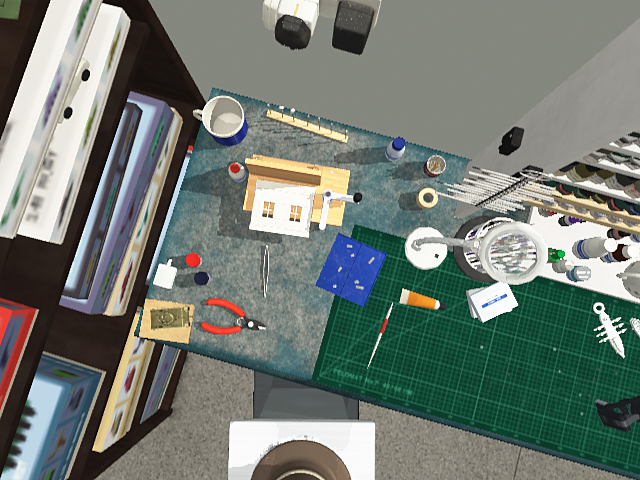

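The scene view shows the jig with the house front at about (255,268) and a blue tray right of it. In the top view the fence is at about (283,170), the house front at (283,208), the keeper pivot at (325,197) and the knob at (357,198). Next I measure these with depth.

```bash
cat > h.py <<'E'
import numpy as np,cv2
from scipy.spatial.transform import Rotation as R
from bench import telemetry, capture, camera_model
def cloud(n,d):
    m=camera_model(n);f=240/np.tan(np.radians(m['vertical_fov']/2))
    v,u=np.mgrid[:480,:640]
    P=np.stack([(u-m['cx'])/f*d,-(v-m['cy'])/f*d,-d],-1)
    return P@R.from_rotvec(m['orientation']).as_matrix().T+m['xyz']
E
python3 - <<'E'
from h import *
for n,roi in(("top",(225,385,130,255)),("scene",(170,330,180,310))):
    p=cv2.imread(f"pics/{n}0.png");d=np.load(f"{n}0.npy");C=cloud(n,d)
    M=np.zeros(d.shape,bool);M[roi[2]:roi[3],roi[0]:roi[1]]=1
    Z=C[...,2]
    hsv=cv2.cvtColor(p,cv2.COLOR_BGR2HSV)
    def rep(name,mask):
        q=C[mask]
        if len(q)<5: print(n,name,len(q));return
        r=cv2.minAreaRect((q[:,:2]*1000).astype(np.float32))
        print(n,name,len(q),"mean",q.mean(0).round(4),"rect",np.round(r[0],1),np.round(r[1],1),round(r[2],2));print("   ",np.round(cv2.boxPoints(r),1).tolist())
    rep("fence",M&(Z>.142)&(Z<.158)&(hsv[...,1]>50))
    rep("house",M&(Z>.05)&(Z<.066)&(hsv[...,1]<45)&(hsv[...,2]>170))
    rep("bed",M&(Z>.038)&(Z<.05)&(hsv[...,1]>50))
    rep("knob",M&(Z>.105)&(Z<.13)&(hsv[...,2]<90))
    rep("lever",M&(Z>.07)&(Z<.085)&(hsv[...,1]<60))
    rep("bolt",M&(Z>.0835)&(Z<.09)&(hsv[...,1]<60))
    rep("table",M&(Z<.02)&(hsv[...,0]>80))
p=cv2.imread("pics/top0.png")[140:250,225:385];cv2.imwrite("pics/c1.png",cv2.resize(p,None,fx=5,fy=5,interpolation=cv2.INTER_CUBIC))
E
```

```text
top fence 414 mean [0.6797 0.0461 0.1491] rect [679.9  44.7] [155.5  11.5] 81.67
    [[663.0, -31.399999618530273], [674.2999877929688, -33.099998474121094], [696.7999877929688, 120.80000305175781], [685.5, 122.4000015258789]]
top house 2669 mean [0.6127 0.0513 0.0575] rect [620.6  79.8] [215.1 128.3] 73.5
    [[528.5, -5.099999904632568], [651.5, -41.599998474121094], [712.5999755859375, 164.6999969482422], [589.5999755859375, 201.1999969482422]]
top bed 2342 mean [0.6549 0.0033 0.0446] rect [682.6  44.1] [279.4 206.3] 88.38
    [[575.5, -92.5999984741211], [781.7999877929688, -98.4000015258789], [789.7000122070312, 180.89999389648438], [583.4000244140625, 186.6999969482422]]
top knob 64 mean [ 0.6281 -0.1047  0.1185] rect [653.1   3.7] [247.   17.1] 77.49
    [[618.0, -115.0999984741211], [634.5999755859375, -118.80000305175781], [688.0999755859375, 122.4000015258789], [671.5, 126.0999984741211]]
top lever 432 mean [ 0.6207 -0.0518  0.0787] rect [726.   -4.5] [301.  192.8] 45.93
    [[552.0, -45.5], [690.5, -179.60000610351562], [899.9000244140625, 36.599998474121094], [761.4000244
[... 1447 characters left out ...]
811 mean [ 0.7077 -0.029   0.0782] rect [724.5  -9.7] [282.  228.7] 54.73
    [[549.7999877929688, -58.79999923706055], [736.5, -190.89999389648438], [899.2999877929688, 39.400001525878906], [712.5999755859375, 171.39999389648438]]
scene bolt 151 mean [7.962e-01 7.000e-04 8.650e-02] rect [746.8 -24.6] [243.9 187.8] 70.61
    [[617.7000122070312, -108.5], [794.9000244140625, -170.8000030517578], [875.7999877929688, 59.20000076293945], [698.7000122070312, 121.5]]
scene table 2957 mean [ 0.661  -0.1034  0.002 ] rect [716.2 -17.2] [355.3 366.4] 45.62
    [[461.0, -16.100000381469727], [722.9000244140625, -272.29998779296875], [971.4000244140625, -18.399999618530273], [709.5, 237.89999389648438]]
```

View pics/c1.png

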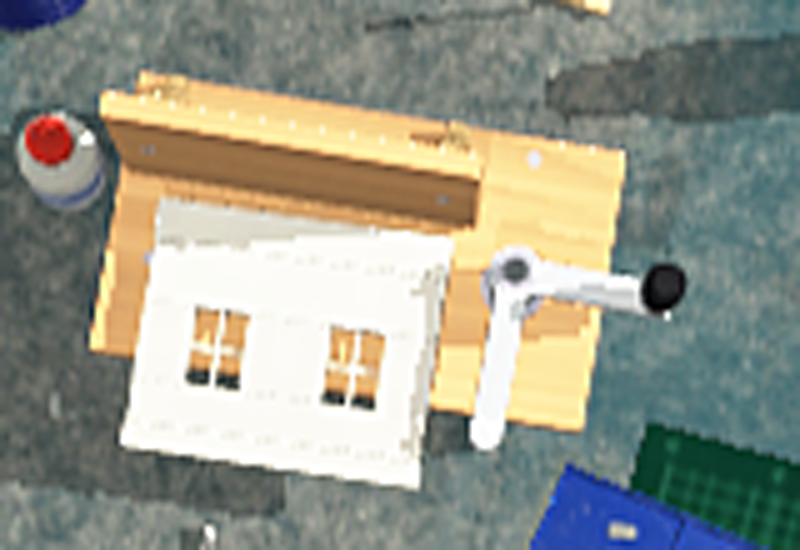

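The crop confirms the layout: the house front is yawed a degree or two relative to the fence, and the cornice runs from (120,445) to (415,485). The keeper nose points at the robot and the knob is at (664,288). I'll clean out the outliers, fix the frames and add a goal-to-row helper.

```bash
cat >> h.py <<'E'
def row(pos,z,y,tip=None):
    """tool-frame row (cm, deg) from present pose to TCP pos with tool z, y (y sign free)"""
    s=telemetry.read_state();R0=R.from_rotvec(s['eef_rot'])
    best=None
    for sg in(1,-1):
        zz=np.array(z,float);zz/=np.linalg.norm(zz);yy=np.array(y,float)*sg;yy-=zz*(yy@zz);yy/=np.linalg.norm(yy)
        D=R0.inv()*R.from_matrix(np.stack([np.cross(yy,zz),yy,zz],1))
        if best is None or D.magnitude()<best.magnitude(): best=D
    t=R0.inv().apply(np.array(pos)-s['position'])
    print("T",np.round(t*100,2).tolist(),"R",np.round(best.as_rotvec(degrees=True),1).tolist(),"rows",np.ceil([np.linalg.norm(t)/.0417,best.magnitude()*57.3/7.16]))
def st():
    s=telemetry.read_state();Rm=R.from_rotvec(s['eef_rot']).as_matrix()
    print("t",s['time'],"p",np.round(s['position'],4),"z",Rm[:,2].round(3),"y",Rm[:,1].round(3),"q",np.round(s['joint_positions'],2),"F",np.round(s['contact_force'],1),"w",s['width'])
E
python3 - <<'E'
from h import *
for n in("top","scene"):
    p=cv2.imread(f"pics/{n}0.png");d=np.load(f"{n}0.npy");C=cloud(n,d);Z=C[...,2]
    hsv=cv2.cvtColor(p,cv2.COLOR_BGR2HSV)
    M=(C[...,0]>.53)&(C[...,0]<.75)&(C[...,1]>-.14)&(C[...,1]<.155)
    def rep(name,mask,k=3):
        mask=cv2.morphologyEx(mask.astype(np.uint8),cv2.MORPH_OPEN,np.ones((k,k)))
        c,l,s,_=cv2.connectedComponentsWithStats(mask);i=1+np.argmax(s[1:,4]);q=C[l==i]
        r=cv2.minAreaRect((q[:,:2]*1000).astype(np.float32))
        print(n,name,len(q),"mean",q.mean(0).round(4),np.round(r[1],1),np.round(cv2.boxPoints(r),1).tolist())
    rep("house",M&(Z>.05)&(Z<.066)&(hsv[...,1]<60)&(hsv[...,2]>120))
    rep("bed",M&(Z>.038)&(Z<.05)&(hsv[...,1]>50))
    rep("fence",M&(Z>.146)&(Z<.154))
    rep("knob",M&(Z>.112)&(Z<.13)&(C[...,1]<-.06))
    rep("lever",M&(Z>.074)&(Z<.084)&(C[...,1]<-.02)&(hsv[...,1]<60),2)
c,s_=np.cos(-.1457),np.sin(-.1457)
st();row([.33,-.45,.40],[0,0,-1],[0.1,1,0])
E
```

```text
top house 2611 mean [0.6118 0.0501 0.0576] [129.6 111.8] [[548.0999755859375, -7.0], [659.0, -21.5], [675.7999877929688, 107.0], [564.9000244140625, 121.5]]
top bed 908 mean [ 0.6603 -0.0508  0.0446] [ 69.3 125.5] [[575.7999877929688, -79.19999694824219], [700.0, -97.5], [710.0999755859375, -28.899999618530273], [586.0, -10.600000381469727]]
top fence 220 mean [0.6847 0.0773 0.1496] [90.9 10.3] [[672.7999877929688, 32.400001525878906], [683.0, 30.899999618530273], [696.9000244140625, 120.69999694824219], [686.7000122070312, 122.30000305175781]]
top knob 54 mean [ 0.6279 -0.1086  0.1197] [15.2 15. ] [[620.5, -101.69999694824219], [621.2999877929688, -116.5999984741211], [636.5, -115.80000305175781], [635.7000122070312, -100.9000015258789]]
top lever 388 mean [ 0.6143 -0.0574  0.0768] [ 66.4 220. ] [[422.3999938964844, -82.0], [640.9000244140625, -106.9000015258789], [648.4000244140625, -40.900001525878906], [429.8999938964844, -16.0]]
scene house 2990 mean [0.6124 0.0536 0.0583] [130.4 119.2] [[551.0999755859375, -6.900000095367432], [669.2999877929688, -22.200000762939453], [686.0999
[... 408 characters left out ...]
9877929688, 121.30000305175781], [689.0, 123.30000305175781]]
scene knob 57 mean [ 0.6306 -0.1075  0.1191] [15.8 14.6] [[621.5999755859375, -109.5999984741211], [631.7000122070312, -120.0], [643.0999755859375, -109.0999984741211], [632.9000244140625, -98.5999984741211]]
scene lever 432 mean [ 0.6166 -0.0576  0.0768] [ 60.7 173.9] [[564.5999755859375, -34.5], [671.7000122070312, -171.5], [719.5999755859375, -134.10000610351562], [612.4000244140625, 2.9000000953674316]]
t 0.1 p [ 0.2613 -0.5673  0.2305] z [-0.001  0.001 -1.   ] y [ 0.419 -0.908 -0.001] q [ 1.07  0.41 -0.01  1.6   0.01  1.13 -0.08] F [-0.5  0.2  0.6] w 0.08539749346495999
T [11.14, -7.8, -16.94] R [-0.1, 0.0, 30.5] rows [6. 5.]
```

```bash
python3 -m pendant '[{"translation":[0,0,-15],"delta_rot":[0,0,0]},{"translation":[0,0,-15],"delta_rot":[0,0,0]},{"translation":[0,0,-15],"delta_rot":[0,0,0]},{"translation":[0,0,-15],"delta_rot":[0,0,0]},{"translation":[11,-8,-15],"delta_rot":[0,0,30]},{"translation":[11,-8,-15],"delta_rot":[0,0,30]},{"translation":[11,-8,-15],"delta_rot":[0,0,30]},{"translation":[11,-8,-15],"delta_rot":[0,0,30]},{"translation":[11,-8,-15],"delta_rot":[0,0,30]},{"translation":[11,-8,-15],"delta_rot":[0,0,30]}]' 0; python3 - <<'E'
from h import *
st();row([.35,0.06,.36],[0,0,-1],[0.147,.989,0]);row([.40,0.08,.30],[.7,-.104,-.7],[0.147,.989,0])
E
```

```text
time: 0.93
position: [0.3288, -0.4476, 0.3813]
eef_rot: [-3.138, 0.142, 0.0]
contact_force: [-0.7, 0.2, 0.3]
width: -0.0
grasp_force: 0.0
t 0.9333 p [ 0.3288 -0.4476  0.3813] z [ 0.  0. -1.] y [-0.091 -0.996 -0.   ] q [ 0.85  0.2  -0.    1.54  0.    1.4  -0.81] F [-0.7  0.2  0.3] w -4.829748737289191e-05
T [-2.49, -50.75, 2.14] R [-0.0, 0.0, 3.3] rows [13.  1.]
T [2.31, -53.19, 8.14] R [-1.3, 45.3, 3.1] rows [13.  7.]
```

```bash
python3 -m pendant '[{"translation":[-1,-50,1],"delta_rot":[0,0,3]},{"translation":[-1,-50,1],"delta_rot":[0,0,3]},{"translation":[-1,-50,1],"delta_rot":[0,0,3]},{"translation":[-1,-50,1],"delta_rot":[0,0,3]},{"translation":[-1,-50,1],"delta_rot":[0,0,3]},{"translation":[-1,-50,1],"delta_rot":[0,0,3]},{"translation":[-1,-50,1],"delta_rot":[0,0,3]},{"translation":[-1,-50,1],"delta_rot":[0,0,3]},{"translation":[2,-52,8],"delta_rot":[-1,45,3]},{"translation":[2,-52,8],"delta_rot":[-1,45,3]},{"translation":[2,-52,8],"delta_rot":[-1,45,3]},{"translation":[2,-52,8],"delta_rot":[-1,45,3]},{"translation":[2,-52,8],"delta_rot":[-1,45,3]},{"translation":[2,-52,8],"delta_rot":[-1,45,3]},{"translation":[2,-52,8],"delta_rot":[-1,45,3]},{"translation":[2,-52,8],"delta_rot":[-1,45,3]},{"translation":[2,-52,8],"delta_rot":[-1,45,3]},{"translation":[2,-52,8],"delta_rot":[-1,45,3]}]'; python3 - <<'E'
from h import *
st();row([.49,0.067,.15],[.7,-.104,-.7],[0.147,.989,0])
E
```

```text
time: 2.43
position: [0.4164, 0.0847, 0.29]
eef_rot: [2.887, -0.186, 1.032]
contact_force: [0.5, 2.0, 1.6]
width: -0.0001
grasp_force: 0.0
t 2.4333 p [0.4164 0.0847 0.29  ] z [ 0.627 -0.106 -0.772] y [-0.137 -0.99   0.025] q [-0.3  -0.29 -0.35  2.4   0.69  0.64 -2.85] F [0.5 2.  1.6] w -5.134330929128978e-05
T [-3.09, 0.4, 15.61] R [0.7, 5.9, 1.4] rows [4. 1.]
```

```bash
python3 -m pendant '[{"translation":[0,0,2],"delta_rot":[0,0,-90]},{"translation":[0,0,2],"delta_rot":[0,0,-90]},{"translation":[0,0,2],"delta_rot":[0,0,-90]},{"translation":[0,0,2],"delta_rot":[0,0,-90]},{"translation":[0,0,2],"delta_rot":[0,0,-90]},{"translation":[0,0,2],"delta_rot":[0,0,-90]},{"translation":[0,0,2],"delta_rot":[0,0,-90]},{"translation":[0,0,2],"delta_rot":[0,0,-90]},{"translation":[0,0,2],"delta_rot":[0,0,-90]},{"translation":[0,0,2],"delta_rot":[0,0,-90]},{"translation":[0,0,2],"delta_rot":[0,0,-90]},{"translation":[0,0,2],"delta_rot":[0,0,-90]},{"translation":[0,0,2],"delta_rot":[0,0,-90]}]';python3 -m pendant '[{"translation":[0,0,1],"delta_rot":[0,0,-90]},{"translation":[0,0,1],"delta_rot":[0,0,-90]},{"translation":[0,0,1],"delta_rot":[0,0,-90]},{"translation":[0,0,1],"delta_rot":[0,0,-90]},{"translation":[0,0,1],"delta_rot":[0,0,-90]},{"translation":[0,0,1],"delta_rot":[0,0,-90]},{"translation":[0,0,1],"delta_rot":[0,0,-90]},{"translation":[0,0,1],"delta_rot":[0,0,-90]},{"translation":[0,0,1],"delta_rot":[0,0,-90]},{"translation":[0,0,1],"delta_rot":[0,0,-90]},{"translation":[0,0,1],"delta_rot":[0,0,-90]},{"translation":[0,0,1],"delta_rot":[0,0,-90]},{"translation":[0,0,1],"delta_rot":[0,0,-90]}]'; python3 - <<'E'
from h import *
st();row([.49,0.067,.12],[.7,-.104,-.7],[0.147,.989,0])
E
```

```text
time: 3.52
position: [0.4294, 0.0713, 0.2739]
eef_rot: [1.92, 1.662, 0.556]
contact_force: [-0.5, 0.2, -0.5]
width: -0.0
grasp_force: 0.0
time: 4.6
position: [0.4357, 0.07, 0.2662]
eef_rot: [0.176, 2.449, -0.114]
contact_force: [0.7, -0.7, -0.2]
width: 0.0002
grasp_force: 0.0
t 4.6 p [0.4357 0.07   0.2662] z [ 0.623 -0.128 -0.772] y [ 0.156  0.987 -0.037] q [-0.66 -0.23 -0.02  2.44  0.9   0.67  0.1 ] F [ 0.7 -0.7 -0.2] w 0.00020713032630405247
T [5.09, 1.09, 14.71] R [-1.9, -5.9, 1.0] rows [4. 1.]
```

```bash
python3 - <<'E'
from h import *
row([.5264-.02,0.065,.08],[.7,-.104,-.7],[0.147,.989,0])
E
```

```text
T [6.36, 1.3, 18.84] R [-1.9, -5.9, 1.0] rows [5. 1.]
```

```bash
python3 -m pendant '[{"translation":[3.2,0.7,9.4],"delta_rot":[-1.9,-5.9,1]},{"translation":[3.2,0.7,9.4],"delta_rot":[-1.9,-5.9,1]},{"translation":[3.2,0.7,9.4],"delta_rot":[-1.9,-5.9,1]},{"translation":[6.4,1.3,18.8],"delta_rot":[-1.9,-5.9,1]},{"translation":[6.4,1.3,18.8],"delta_rot":[-1.9,-5.9,1]},{"translation":[6.4,1.3,18.8],"delta_rot":[-1.9,-5.9,1]},{"translation":[6.4,1.3,18.8],"delta_rot":[-1.9,-5.9,1]},{"translation":[6.4,1.3,18.8],"delta_rot":[-1.9,-5.9,1]}]'; python3 - <<'E'
from h import *
st()
def J(x,y,z): return [.6745+.989*x+.147*y,.038-.147*x+.989*y,z]
row(J(-.14,.002,.028),[.7,-.104,-.7],[0.147,.989,0])
p,d=capture("scene");cv2.imwrite("pics/s1.png",cv2.resize(p[160:360,120:420],None,fx=2.6,fy=2.6))
E
```

```text
time: 5.27
position: [0.4824, 0.0507, 0.1292]
eef_rot: [0.124, 2.379, -0.167]
contact_force: [-0.1, -0.1, -3.4]
width: 0.0003
grasp_force: 0.0
t 5.2667 p [0.4824 0.0507 0.1292] z [ 0.675 -0.156 -0.721] y [ 0.137  0.987 -0.085] q [ 0.4   0.4  -1.1   2.54  1.82  0.9  -0.73] F [-0.1 -0.1 -3.4] w 0.0002871195643908693
T [3.09, 2.57, 10.79] R [-3.1, -1.7, 3.8] rows [3. 1.]
```

View pics/s1.png

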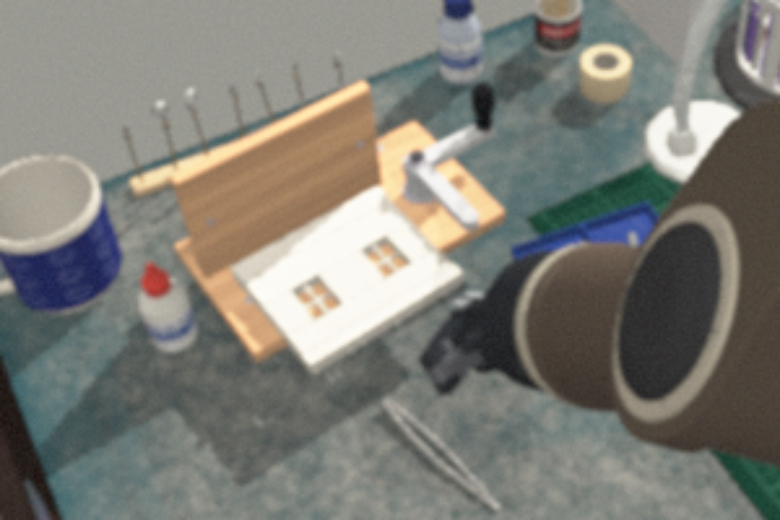

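The wrist ran into the elbow limit at 45° because it is too close to the base. The picture shows the gripper tip at about (440,375), still short of the cornice and clear. I'll switch to a steeper 60° tool, which also works as a wedge.

```bash
cat >> h.py <<'E'
def J(x,y,z): return [.6745+.989*x+.147*y,.038-.147*x+.989*y,z]
def zt(a,yaw=0): 
    c,s=np.cos(np.radians(a)),np.sin(np.radians(a)); return [c*.989,-c*.147,-s]
Y=[.147,.989,0]
E
python3 - <<'E'
from h import *
row(J(-.16,.002,.10),zt(60),Y)
E
```

```text
T [-1.56, 1.82, 3.59] R [-3.3, 12.3, 3.2] rows [2. 2.]
```

```bash
python3 -m pendant '[{"translation":[-1.6,1.8,3.6],"delta_rot":[-3.3,12.3,3.2]},{"translation":[-1.6,1.8,3.6],"delta_rot":[-3.3,12.3,3.2]},{"translation":[-1.6,1.8,3.6],"delta_rot":[-3.3,12.3,3.2]},{"translation":[-1.6,1.8,3.6],"delta_rot":[-3.3,12.3,3.2]},{"translation":[-1.6,1.8,3.6],"delta_rot":[-3.3,12.3,3.2]}]'; python3 - <<'E'
from h import *
st()
row(J(-.15,.002,.040),zt(60),Y)
E
```

```text
time: 5.73
position: [0.5202, 0.0621, 0.1129]
eef_rot: [0.189, 2.589, -0.063]
contact_force: [-0.0, 0.4, 0.3]
width: -0.0001
grasp_force: 0.0
t 5.7333 p [0.5202 0.0621 0.1129] z [ 0.514 -0.083 -0.854] y [ 0.147  0.989 -0.007] q [ 0.5   0.42 -1.04  2.34  1.51  0.64 -0.3 ] F [-0.   0.4  0.3] w -0.0001401745646022406
T [3.26, 0.14, 6.55] R [-0.4, 1.4, 0.2] rows [2. 1.]
```

```bash
python3 -m pendant '[{"translation":[3.2,0.1,6.5],"delta_rot":[-0.4,1.4,0.2]},{"translation":[3.2,0.1,6.5],"delta_rot":[-0.4,1.4,0.2]},{"translation":[3.2,0.1,6.5],"delta_rot":[-0.4,1.4,0.2]},{"translation":[3.2,0.1,6.5],"delta_rot":[-0.4,1.4,0.2]},{"translation":[3.2,0.1,6.5],"delta_rot":[-0.4,1.4,0.2]}]'; python3 - <<'E'
from h import *
st()
row(J(-.135,.002,.027),zt(60),Y)
row(J(-.122,.002,.027),zt(60),Y)
p,d=capture("scene");cv2.imwrite("pics/s2.png",cv2.resize(p[200:340,150:350],None,fx=4,fy=4))
E
```

```text
time: 6.15
position: [0.5255, 0.0637, 0.0412]
eef_rot: [0.187, 2.614, -0.049]
contact_force: [-0.0, 0.4, -0.2]
width: 0.0003
grasp_force: 0.0
t 6.15 p [0.5255 0.0637 0.0412] z [ 0.493 -0.07  -0.867] y [0.142 0.99  0.001] q [ 0.41  0.61 -0.95  2.35  1.77  0.72 -0.52] F [-0.   0.4 -0.2] w 0.0003142040977454811
T [-0.69, -0.17, 2.04] R [0.2, -0.1, 0.2] rows [1. 1.]
T [-1.82, -0.17, 2.69] R [0.2, -0.1, 0.2] rows [1. 1.]
```

View pics/s2.png

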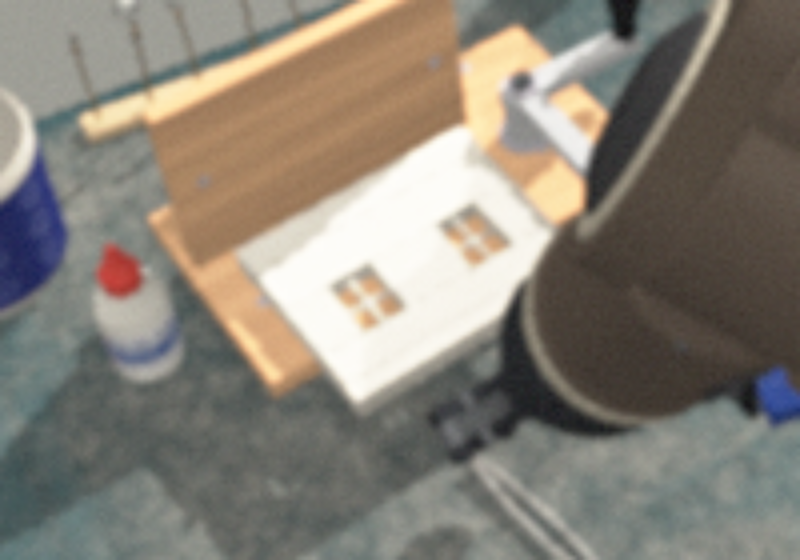

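```bash
python3 -m pendant '[{"translation":[-0.7,-0.2,2.0],"delta_rot":[0,0,0]},{"translation":[-0.7,-0.2,2.0],"delta_rot":[0,0,0]},{"translation":[-1.1,-0.2,2.25],"delta_rot":[0,0,0]},{"translation":[-1.5,-0.2,2.45],"delta_rot":[0,0,0]},{"translation":[-1.8,-0.2,2.65],"delta_rot":[0,0,0]},{"translation":[-2.1,-0.2,2.8],"delta_rot":[0,0,0]},{"translation":[-2.3,-0.2,2.9],"delta_rot":[0,0,0]},{"translation":[-2.3,-0.2,2.9],"delta_rot":[0,0,0]}]'; python3 - <<'E'
from h import *
st()
s=telemetry.read_state();o=np.array(s['position'])-[.6745,.038,0];print("jig",o@[.989,-.147,0],o@[.147,.989,0],o[2])
row(J(-.107,.002,.027),zt(60),Y)
E
```

```text
time: 6.87
position: [0.5601, 0.0559, 0.0265]
eef_rot: [0.191, 2.615, -0.048]
contact_force: [-0.2, -0.2, -0.3]
width: 0.0001
grasp_force: 0.0
t 6.8667 p [0.5601 0.0559 0.0265] z [ 0.492 -0.071 -0.867] y [0.145 0.989 0.002] q [ 0.41  0.67 -0.91  2.29  1.8   0.72 -0.48] F [-0.2 -0.2 -0.3] w 0.00011183756786658227
jig -0.11575843674915474 0.0008649002896732169 0.026454298422315746
T [-0.79, 0.11, 0.39] R [0.1, -0.2, 0.0] rows [1. 1.]
```

```bash
for i in 1; do python3 -m pendant '[{"translation":[-0.25,0,0.15],"delta_rot":[0,0,0]},{"translation":[-0.5,0,0.3],"delta_rot":[0,0,0]},{"translation":[-0.5,0,0.3],"delta_rot":[0,0,0]}]'; done;  python3 - <<'E'
from h import *
st()
p,d=capture("top");cv2.imwrite("pics/t3.png",cv2.resize(p[140:250,225:385],None,fx=5,fy=5))
C=cloud("top",d);hsv=cv2.cvtColor(p,cv2.COLOR_BGR2HSV)
m=(C[...,0]>.53)&(C[...,0]<.7)&(C[...,1]>.075)&(C[...,1]<.155)&(C[...,2]>.05)&(C[...,2]<.075)&(hsv[...,1]<60)&(hsv[...,2]>120)
q=C[m]-[.6745,.038,0];x=q@[.989,-.147,0];print("house left part x",np.percentile(x,[0.5,99.5]),q[:,2].mean())
E
```

```text
time: 7.12
position: [0.5656, 0.0553, 0.0258]
eef_rot: [0.191, 2.616, -0.048]
contact_force: [-1.2, 0.6, 0.4]
width: 0.0001
grasp_force: 0.2
t 7.1167 p [0.5656 0.0553 0.0258] z [ 0.492 -0.07  -0.868] y [0.145 0.989 0.002] q [ 0.41  0.67 -0.91  2.28  1.79  0.71 -0.46] F [-1.2  0.6  0.4] w 9.093721457298224e-05
house left part x [-0.11149715  0.00252115] 0.05730810485215459
```

View pics/t3.png

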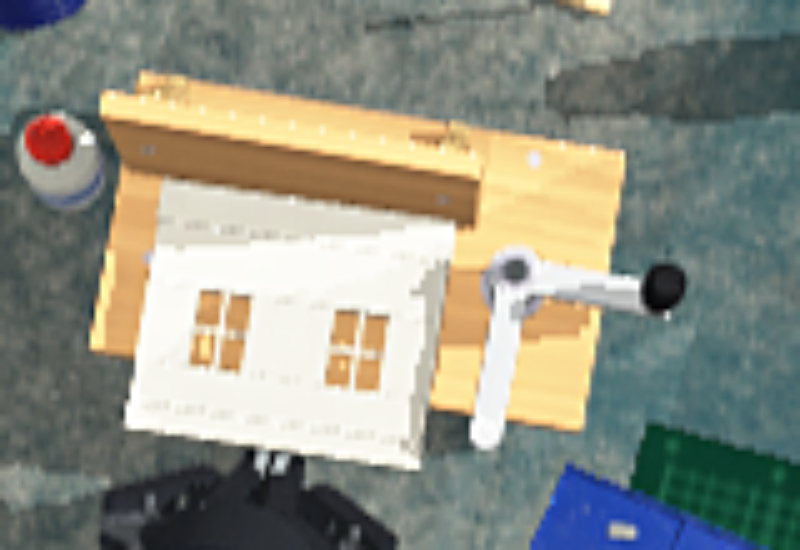

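The house front now sits against the fence, with the fingers centred at the cornice around (268,462) and a contact force of about 1.3 N. Next I work out the tipping arc.

```bash
cat > arc.py <<'E'
from h import *
def tcp(t,s=96):
    t=np.radians(t);F=np.array([-13*np.sin(t),45]);u=np.array([-np.cos(t),np.sin(t)])
    return F+110*u-[2.5,17.6] if t<=np.radians(60) else F+s*u-[9.5,5.5]
if __name__=="__main__":
    for a,b in((0,30),(30,60),(60,90)):
        for t in np.arange(a,b+.1,3)[1:]:
            d=(tcp(t)-tcp(a))/10; print(t,np.round([-.866*d[0]-.5*d[1],0,.5*d[0]-.866*d[1]],2).tolist())
E
python3 arc.py
```

```text
3.0 [-0.24, 0.0, -0.53]
6.0 [-0.51, 0.0, -1.03]
9.0 [-0.8, 0.0, -1.52]
12.0 [-1.12, 0.0, -2.0]
15.0 [-1.46, 0.0, -2.45]
18.0 [-1.82, 0.0, -2.88]
21.0 [-2.2, 0.0, -3.28]
24.0 [-2.6, 0.0, -3.66]
27.0 [-3.02, 0.0, -4.02]
30.0 [-3.46, 0.0, -4.35]
33.0 [-0.46, 0.0, -0.3]
36.0 [-0.93, 0.0, -0.58]
39.0 [-1.41, 0.0, -0.83]
42.0 [-1.91, 0.0, -1.05]
45.0 [-2.42, 0.0, -1.23]
48.0 [-2.94, 0.0, -1.39]
51.0 [-3.47, 0.0, -1.52]
54.0 [-4.0, 0.0, -1.61]
57.0 [-4.54, 0.0, -1.68]
60.0 [-5.09, 0.0, -1.71]
63.0 [-0.47, 0.0, -0.0]
66.0 [-0.95, 0.0, 0.02]
69.0 [-1.42, 0.0, 0.08]
72.0 [-1.9, 0.0, 0.16]
75.0 [-2.37, 0.0, 0.26]
78.0 [-2.84, 0.0, 0.4]
81.0 [-3.3, 0.0, 0.56]
84.0 [-3.76, 0.0, 0.75]
87.0 [-4.21, 0.0, 0.96]
90.0 [-4.65, 0.0, 1.2]
```

```bash
python3 -m pendant '[{"translation":[-0.24,0,-0.53],"delta_rot":[0,0,0]},{"translation":[-0.51,0,-1.03],"delta_rot":[0,0,0]},{"translation":[-0.8,0,-1.5],"delta_rot":[0,0,0]},{"translation":[-1.12,0,-2.0],"delta_rot":[0,0,0]},{"translation":[-1.46,0,-2.45],"delta_rot":[0,0,0]},{"translation":[-1.46,0,-2.45],"delta_rot":[0,0,0]}]';  python3 - <<'E'
from h import *
st()
p,d=capture("top")
C=cloud("top",d);hsv=cv2.cvtColor(p,cv2.COLOR_BGR2HSV)
q=C-[.6745,.038,0];x=q@[.989,-.147,0];y=q@[.147,.989,0];z=C[...,2]
m=(x>-.13)&(x<-.01)&(abs(y)<.06)&(abs(y)>.045)&(z>.05)&(z<.16)&(hsv[...,1]<60)&(hsv[...,2]>120)
for s in(1,-1):
    k=m&(y*s>0);print(s,k.sum(),"tilt",np.degrees(np.arctan(-np.polyfit(x[k],z[k],1)[0])),"range",x[k].min(),z[k].max())
E
```

```text
time: 7.67
position: [0.5662, 0.0557, 0.0559]
eef_rot: [0.19, 2.614, -0.047]
contact_force: [-3.2, 2.4, 0.5]
width: 0.0001
grasp_force: 1.8
t 7.6667 p [0.5662 0.0557 0.0559] z [ 0.493 -0.07  -0.867] y [0.144 0.99  0.002] q [ 0.43  0.6  -0.93  2.26  1.68  0.67 -0.37] F [-3.2  2.4  0.5] w 6.559950817383906e-05
1 312 tilt 14.180000152709423 range -0.10919785398430111 0.08700190273171704
-1 313 tilt 13.62205415978751 range -0.10975476426593697 0.08883729122178052
```

```bash
python3 -m pendant '[{"translation":[-0.3,0,-0.48],"delta_rot":[0,0,0]},{"translation":[-0.67,0,-0.88],"delta_rot":[0,0,0]},{"translation":[-1.06,0,-1.26],"delta_rot":[0,0,0]},{"translation":[-1.48,0,-1.62],"delta_rot":[0,0,0]},{"translation":[-1.92,0,-1.95],"delta_rot":[0,0,0]},{"translation":[-2.38,0,-2.25],"delta_rot":[0,0,0]},{"translation":[-2.85,0,-2.53],"delta_rot":[0,0,0]},{"translation":[-3.33,0,-2.78],"delta_rot":[0,0,0]},{"translation":[-3.83,0,-3.0],"delta_rot":[0,0,0]},{"translation":[-4.34,0,-3.18],"delta_rot":[0,0,0]},{"translation":[-4.34,0,-3.18],"delta_rot":[0,0,0]}]';  cat > tilt.py <<'E'
from h import *
st()
p,d=capture("top")
C=cloud("top",d);hsv=cv2.cvtColor(p,cv2.COLOR_BGR2HSV)
q=C-[.6745,.038,0];x=q@[.989,-.147,0];y=q@[.147,.989,0];z=C[...,2]
m=(x>-.13)&(x<-.005)&(abs(y)<.06)&(abs(y)>.045)&(z>.05)&(z<.17)&(hsv[...,1]<60)&(hsv[...,2]>110)
for s in(1,-1):
    k=m&(y*s>0);print(s,k.sum(),"tilt",np.degrees(np.arctan(-np.polyfit(x[k],z[k],1)[0])),"range",x[k].min(),z[k].max())
s=telemetry.read_state();o=np.array(s['position'])-[.6745,.038,0];print("jig",o@[.989,-.147,0],o@[.147,.989,0],o[2])
E
python3 tilt.py; python3 -c "
from arc import *
for t in(15,45,60,75,90):print(t,tcp(t))"
```

```text
time: 8.63
position: [0.589, 0.0512, 0.1051]
eef_rot: [0.192, 2.613, -0.049]
contact_force: [-1.5, -0.1, 0.7]
width: 0.0002
grasp_force: 0.3
t 8.6333 p [0.589  0.0512 0.1051] z [ 0.494 -0.072 -0.867] y [0.146 0.989 0.002] q [ 0.49  0.51 -0.96  2.19  1.45  0.63 -0.12] F [-1.5 -0.1  0.7] w 0.00015910368714058603
1 227 tilt 42.9314224985627 range -0.08502213741279678 0.13350458771791862
-1 233 tilt 42.8703843531776 range -0.08590475822600283 0.13405592141801526
jig -0.08711674586804583 0.000410832471023745 0.10446372885957832
15 [-112.11648848   55.87009496]
45 [-89.47413409 105.18174593]
60 [-68.75833025 122.66279442]
75 [-46.90366407 132.22887932]
90 [-22.5 135.5]
```

```bash
python3 -m pendant '[{"translation":[-0.52,0,-0.16],"delta_rot":[0,0,0]},{"translation":[-1.05,0,-0.29],"delta_rot":[0,0,0]},{"translation":[-1.58,0,-0.38],"delta_rot":[0,0,0]},{"translation":[-2.12,0,-0.45],"delta_rot":[0,0,0]},{"translation":[-2.67,0,-0.48],"delta_rot":[0,0,0]},{"translation":[-3.14,0,-0.48],"delta_rot":[0,0,0]},{"translation":[-3.62,0,-0.46],"delta_rot":[0,0,0]},{"translation":[-4.09,0,-0.40],"delta_rot":[0,0,0]},{"translation":[-4.57,0,-0.32],"delta_rot":[0,0,0]},{"translation":[-4.57,0,-0.32],"delta_rot":[0,0,0]}]'; python3 tilt.py
```

```text
time: 9.52
position: [0.6263, 0.0459, 0.1296]
eef_rot: [0.192, 2.614, -0.048]
contact_force: [0.3, 0.5, 0.5]
width: 0.0001
grasp_force: 0.1
t 9.5167 p [0.6263 0.0459 0.1296] z [ 0.493 -0.071 -0.867] y [0.146 0.989 0.002] q [ 0.52  0.52 -0.98  2.09  1.33  0.65  0.05] F [0.3 0.5 0.5] w 0.0001297521082906951
1 86 tilt 65.07032517741058 range -0.04606656919546902 0.15604662700476157
-1 89 tilt 65.4619566661851 range -0.04687679714210046 0.15677205069334543
jig -0.04943649982688965 0.0008221550132566664 0.12929393445373513
```

```bash
python3 -m pendant '[{"translation":[-0.24,0,0.05],"delta_rot":[0,0,0]},{"translation":[-0.47,0,0.10],"delta_rot":[0,0,0]},{"translation":[-0.7,0,0.17],"delta_rot":[0,0,0]},{"translation":[-0.94,0,0.24],"delta_rot":[0,0,0]},{"translation":[-1.17,0,0.32],"delta_rot":[0,0,0]},{"translation":[-1.4,0,0.40],"delta_rot":[0,0,0]},{"translation":[-1.63,0,0.50],"delta_rot":[0,0,0]},{"translation":[-1.86,0,0.59],"delta_rot":[0,0,0]},{"translation":[-2.08,0,0.7],"delta_rot":[0,0,0]},{"translation":[-2.31,0,0.8],"delta_rot":[0,0,0]},{"translation":[-2.31,0,0.8],"delta_rot":[0,0,0]}]'; python3 tilt.py
```

```text
time: 10.48
position: [0.6495, 0.0425, 0.1338]
eef_rot: [0.192, 2.615, -0.048]
contact_force: [-0.4, -0.4, -0.1]
width: -0.0001
grasp_force: 0.0
t 10.4833 p [0.6495 0.0425 0.1338] z [ 0.492 -0.071 -0.868] y [0.145 0.989 0.002] q [ 0.52  0.55 -0.97  2.04  1.31  0.67  0.11] F [-0.4 -0.4 -0.1] w -7.889274111742214e-05
1 87 tilt 55.26223319637876 range -0.02005249202223043 0.15729904360618963
-1 84 tilt -0.08873438773433266 range -0.02118701988949213 0.1583763451348814
jig -0.02572221078511191 0.0008687263723641817 0.13369716536932005
```

```bash
python3 -m pendant '[{"translation":[-0.13,0,0.08],"delta_rot":[0,0,0]},{"translation":[-0.26,0,0.15],"delta_rot":[0,0,0]},{"translation":[-0.39,0,0.23],"delta_rot":[0,0,0]},{"translation":[-0.52,0,0.3],"delta_rot":[0,0,0]},{"translation":[-0.52,0,0.3],"delta_rot":[0,0,0]}]'; python3 tilt.py; python3 - <<'E'
from h import *
p,d=capture("scene");cv2.imwrite("pics/s4.png",cv2.resize(p[160:320,150:350],None,fx=3.75,fy=3.75))
E
```

```text
time: 10.95
position: [0.6552, 0.0417, 0.1337]
eef_rot: [0.191, 2.615, -0.048]
contact_force: [-0.4, -0.2, 0.2]
width: -0.0001
grasp_force: 0.0
t 10.95 p [0.6552 0.0417 0.1337] z [ 0.492 -0.071 -0.868] y [0.145 0.989 0.002] q [ 0.52  0.56 -0.97  2.02  1.31  0.67  0.12] F [-0.4 -0.2  0.2] w -5.62861475126758e-05
1 97 tilt -78.06054585990869 range -0.013730388632553407 0.15956441127267817
-1 92 tilt -81.19633388509124 range -0.014451353607974025 0.15794101015344397
jig -0.019809844481491385 0.0008794147320122801 0.13369444523942778
```

View pics/s4.png

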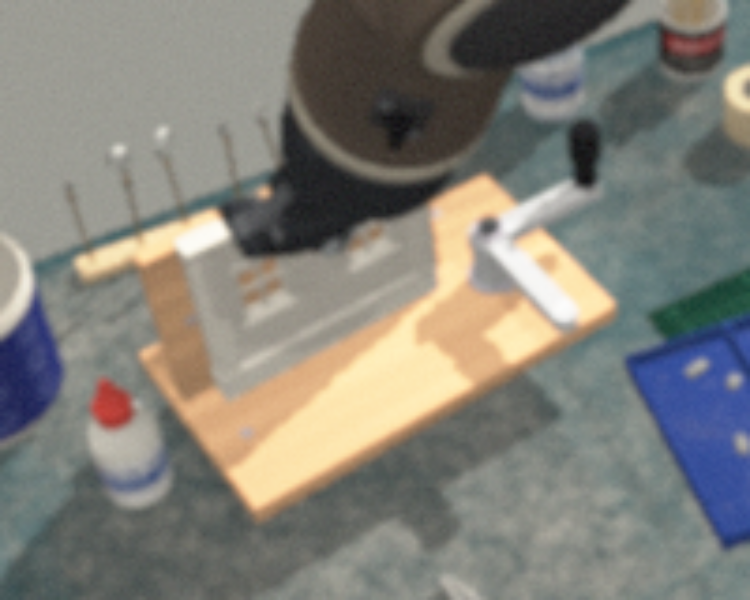

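The house front is upright: its front face is visible, the plinth runs from (225,390) to (435,270), and the top lies at the fence. I'll press gently to confirm it is seated.

```bash
python3 -m pendant '[{"translation":[-0.17,0,0.1],"delta_rot":[0,0,0]},{"translation":[-0.34,0,0.2],"delta_rot":[0,0,0]},{"translation":[-0.34,0,0.2],"delta_rot":[0,0,0]}]'; python3 -m pendant '[{"translation":[-0.09,0,0.05],"delta_rot":[0,0,0]},{"translation":[-0.17,0,0.1],"delta_rot":[0,0,0]},{"translation":[-0.17,0,0.1],"delta_rot":[0,0,0]}]'; python3 tilt.py
```

```text
time: 11.3
position: [0.6582, 0.0414, 0.1331]
eef_rot: [0.191, 2.617, -0.048]
contact_force: [-3.2, 0.5, -0.2]
width: -0.0001
grasp_force: 1.2
time: 11.55
position: [0.6589, 0.0414, 0.1323]
eef_rot: [0.19, 2.619, -0.049]
contact_force: [-8.4, 1.1, 1.7]
width: -0.0002
grasp_force: 3.5
t 11.55 p [0.6589 0.0414 0.1323] z [ 0.489 -0.07  -0.869] y [0.144 0.99  0.001] q [ 0.51  0.57 -0.97  2.01  1.3   0.68  0.13] F [-8.4  1.1  1.7] w -0.000241350171627379
1 86 tilt -68.86663992275491 range -0.014008113583317161 0.15927896136380504
-1 94 tilt -81.21550705639534 range -0.014080098046158241 0.1592910677508219
jig -0.01589911259921622 0.0010643098755938557 0.13232086477461202
```

```bash
python3 -m pendant '[{"translation":[0.9,0,-0.5],"delta_rot":[0,0,0]},{"translation":[2.5,0,-1.5],"delta_rot":[0,0,0]},{"translation":[5,0,-3],"delta_rot":[0,0,0]},{"translation":[6,0,-9],"delta_rot":[0,0,0]},{"translation":[6,0,-9],"delta_rot":[0,0,0]},{"translation":[6,0,-9],"delta_rot":[0,0,0]},{"translation":[6,0,-9],"delta_rot":[0,0,0]}]'; python3 - <<'E'
from h import *
st()
for n in("scene","top"):
    p,d=capture(n);C=cloud(n,d);hsv=cv2.cvtColor(p,cv2.COLOR_BGR2HSV)
    q=C-[.6745,.038,0];x=q@[.989,-.147,0];y=q@[.147,.989,0];z=C[...,2]
    w=(hsv[...,1]<60)&(abs(y)<.08)&(abs(x)<.045)
    for a,b in((.05,.06),(.08,.09),(.11,.12),(.135,.145),(.15,.165)):
        k=w&(z>a)&(z<b)
        if k.sum()>5: print(n,a,k.sum(),"x",np.percentile(x[k],[5,50,95]).round(4),"y",np.percentile(y[k],[1,99]).round(4))
    k=(x>-.06)&(x<.02)&(y<-.11)&(y>-.19)&(z>.112)&(z<.13);print("knob",k.sum(),x[k].mean(),y[k].mean())
yy=np.array([.989,-.147,0])*-.707+np.array([.147,.989,0])*.707
row(J(-.024,-.151,.2),[0,0,-1],yy)
E
```

```text
time: 12.18
position: [0.5655, 0.0544, 0.1832]
eef_rot: [0.191, 2.612, -0.05]
contact_force: [-0.1, -0.5, 0.3]
width: 0.0002
grasp_force: 0.0
t 12.1833 p [0.5655 0.0544 0.1832] z [ 0.495 -0.072 -0.866] y [0.145 0.989 0.001] q [ 0.64  0.34 -1.11  2.17  1.11  0.63  0.17] F [-0.1 -0.5  0.3] w 0.00019413441964892322
scene 0.05 186 x [-0.0105 -0.0084 -0.0062] y [-0.0788  0.0684]
scene 0.08 121 x [-0.0089 -0.0058 -0.0027] y [0.0028 0.0679]
scene 0.11 115 x [-0.009  -0.0054  0.0039] y [-0.0348  0.0679]
scene 0.135 169 x [-0.0084 -0.0058 -0.004 ] y [-0.038   0.0678]
scene 0.15 449 x [-0.0094 -0.0042  0.0041] y [-0.0434  0.0681]
knob 0 nan nan
top 0.05 20 x [-0.0131 -0.0127 -0.0106] y [-0.0585  0.0623]
top 0.08 89 x [-0.0131 -0.0102 -0.0049] y [-0.0636  0.0672]
top 0.11 38 x [-0.0131 -0.0103 -0.0095] y [-0.0612  0.0644]
top 0.135 22 x [-0.0133 -0.0129 -0.0123] y [-0.0608  0.0661]
top 0.15 468 x [-0.0131 -0.0067  0.001 ] y [-0.061   0.0665]
knob 57 -0.02481928804379515 -0.15201055120634593
T [-8.39, -15.08, 2.67] R [-11.6, 28.3, -43.9] rows [5. 8.]<stdin>:10: RuntimeWarning: Mean of empty slice.
  ret = ret.dtype.type(ret / rcount)
```

```bash
python3 -m pendant '[{"translation":[-3,-7,-1],"delta_rot":[-11.6,28.3,-43.9]},{"translation":[-3,-7,-1],"delta_rot":[-11.6,28.3,-43.9]},{"translation":[-8.4,-15,1],"delta_rot":[-11.6,28.3,-43.9]},{"translation":[-8.4,-15,1],"delta_rot":[-11.6,28.3,-43.9]},{"translation":[-8.4,-15,1],"delta_rot":[-11.6,28.3,-43.9]},{"translation":[-8.4,-15,1],"delta_rot":[-11.6,28.3,-43.9]},{"translation":[-8.4,-15,1],"delta_rot":[-11.6,28.3,-43.9]},{"translation":[-8.4,-15,2.7],"delta_rot":[-11.6,28.3,-43.9]},{"translation":[-8.4,-15,2.7],"delta_rot":[-11.6,28.3,-43.9]},{"translation":[-8.4,-15,2.7],"delta_rot":[-11.6,28.3,-43.9]},{"translation":[-8.4,-15,2.7],"delta_rot":[-11.6,28.3,-43.9]}]' 4; python3 - <<'E'
from h import *
st()
yy=np.array([.989,-.147,0])*-.707+np.array([.147,.989,0])*.707
row(J(-.024,-.151,.092),[0,0,-1],yy)
E
```

```text
time: 13.2
position: [0.6298, -0.1059, 0.1968]
eef_rot: [0.988, -2.978, -0.006]
contact_force: [-0.7, -0.3, -0.5]
width: 0.04
grasp_force: 0.0
t 13.2 p [ 0.6298 -0.1059  0.1968] z [-0.005  0.003 -1.   ] y [-0.598  0.802  0.005] q [ 0.84  0.82 -1.27  1.54  0.78  1.38  1.71] F [-0.7 -0.3 -0.5] w 0.039954780036817676
T [0.18, -0.14, 10.48] R [0.3, -0.2, 0.1] rows [3. 1.]
```

```bash
python3 -m pendant '[{"translation":[0.2,-0.1,5],"delta_rot":[0,0,0]},{"translation":[0.2,-0.1,8],"delta_rot":[0,0,0]},{"translation":[0.2,-0.1,10.4],"delta_rot":[0,0,0]},{"translation":[0.2,-0.1,10.4],"delta_rot":[0,0,0]}]'; python3 -m pendant '[{"translation":[0,0,0],"delta_rot":[0,0,0]},{"translation":[0,0,0],"delta_rot":[0,0,0]},{"translation":[0,0,0],"delta_rot":[0,0,0]}]' 2.4; python3 - <<'E'
from h import *
st()
b0=.02
for b in np.linspace(.02,1.62,17)[1:]:
    d=6.2*np.array([-(np.sin(b)-np.sin(b0)),-(np.cos(b)-np.cos(b0))]);print(round(b,2),np.round([-.707*d.sum(),.707*(d[1]-d[0])],2).tolist())
E
```

```text
time: 13.53
position: [0.6242, -0.109, 0.0893]
eef_rot: [0.98, -2.977, -0.005]
contact_force: [-0.8, -0.1, 0.4]
width: 0.0402
grasp_force: 0.0
time: 13.78
position: [0.6288, -0.1078, 0.0981]
eef_rot: [-0.984, 2.98, -0.001]
contact_force: [0.2, -0.7, 0.7]
width: 0.0239
grasp_force: 0.0
t 13.7833 p [ 0.6288 -0.1078  0.0981] z [ 0.003  0.    -1.   ] y [-0.595  0.803 -0.002] q [ 0.82  0.9  -1.19  1.64  0.89  1.23  1.64] F [ 0.2 -0.7  0.7] w 0.023851720849925054
0.12 [0.41, 0.47]
0.22 [0.76, 0.97]
0.32 [1.07, 1.51]
0.42 [1.32, 2.08]
0.52 [1.51, 2.67]
0.62 [1.64, 3.27]
0.72 [1.72, 3.89]
0.82 [1.73, 4.51]
0.92 [1.67, 5.13]
1.02 [1.56, 5.74]
1.12 [1.39, 6.33]
1.22 [1.15, 6.9]
1.32 [0.86, 7.45]
1.42 [0.52, 7.97]
1.52 [0.13, 8.45]
1.62 [-0.31, 8.89]
```

```bash
python3 -m pendant '[{"translation":[0,0,0.4],"delta_rot":[0,0,0]},{"translation":[0.41,0.47,0.4],"delta_rot":[0,0,0]},{"translation":[0.76,0.97,0.4],"delta_rot":[0,0,0]},{"translation":[1.07,1.5,0.4],"delta_rot":[0,0,0]},{"translation":[1.32,2.08,0.4],"delta_rot":[0,0,0]},{"translation":[1.5,2.67,0.4],"delta_rot":[0,0,0]},{"translation":[1.64,3.27,0.4],"delta_rot":[0,0,0]},{"translation":[1.72,3.9,0.4],"delta_rot":[0,0,0]},{"translation":[1.73,4.5,0.4],"delta_rot":[0,0,0]},{"translation":[1.67,5.1,0.4],"delta_rot":[0,0,0]},{"translation":[1.56,5.74,0.4],"delta_rot":[0,0,0]},{"translation":[1.4,6.33,0.4],"delta_rot":[0,0,0]},{"translation":[1.15,6.9,0.4],"delta_rot":[0,0,0]},{"translation":[0.86,7.45,0.4],"delta_rot":[0,0,0]},{"translation":[0.52,7.97,0.4],"delta_rot":[0,0,0]},{"translation":[0.13,8.45,0.4],"delta_rot":[0,0,0]},{"translation":[0.13,8.45,0.4],"delta_rot":[0,0,0]}]'; python3 - <<'E'
from h import *
st();s=telemetry.read_state();o=np.array(s['position'])-[.6745,.038,0];print("jig",o@[.989,-.147,0],o@[.147,.989,0],o[2])
E
```

```text
time: 15.2
position: [0.5763, -0.0389, 0.0922]
eef_rot: [-0.989, 2.981, 0.002]
contact_force: [0.3, 0.5, -0.8]
width: 0.0237
grasp_force: 0.0
t 15.2 p [ 0.5763 -0.0389  0.0922] z [ 0.     0.001 -1.   ] y [-0.598  0.802  0.001] q [ 0.78  0.85 -1.22  1.8   0.88  1.16  1.48] F [ 0.3  0.5 -0.8] w 0.023672960113779205
jig -0.0858162498117502 -0.0905088058075004 0.09222664286470982
```

```bash
python3 -m pendant '[{"translation":[-0.14,0.14,0],"delta_rot":[0,0,0]},{"translation":[-0.28,0.28,0],"delta_rot":[0,0,0]},{"translation":[-0.28,0.28,0],"delta_rot":[0,0,0]}]'; python3 -m pendant '[{"translation":[-0.14,0.14,0],"delta_rot":[0,0,0]},{"translation":[-0.28,0.28,0],"delta_rot":[0,0,0]},{"translation":[-0.28,0.28,0],"delta_rot":[0,0,0]}]'; python3 - <<'E'
from h import *
st();s=telemetry.read_state();o=np.array(s['position'])-[.6745,.038,0];print("jig",o@[.989,-.147,0],o@[.147,.989,0],o[2])
E
```

```text
time: 15.45
position: [0.577, -0.0377, 0.0919]
eef_rot: [0.985, -2.983, 0.001]
contact_force: [1.1, -2.7, 0.2]
width: 0.024
grasp_force: 1.0
time: 15.7
position: [0.5775, -0.0369, 0.0917]
eef_rot: [0.98, -2.982, 0.007]
contact_force: [-0.3, -10.4, 1.1]
width: 0.0239
grasp_force: 4.3
t 15.7 p [ 0.5775 -0.0369  0.0917] z [-0.001 -0.005 -1.   ] y [-0.593  0.805 -0.004] q [ 0.77  0.85 -1.21  1.79  0.88  1.16  1.47] F [ -0.3 -10.4   1.1] w 0.023938998337911983
jig -0.08487443736369943 -0.08836593613312155 0.09166478988758411
```

Firm contact at the stop: about 10 N with no further travel. I back off to release the pressure, open a little, retreat upward and verify.

```bash
python3 -m pendant '[{"translation":[0.35,-0.35,0],"delta_rot":[0,0,0]},{"translation":[0.35,-0.35,0],"delta_rot":[0,0,0]},{"translation":[0.35,-0.35,0],"delta_rot":[0,0,0]}]' 3.6; python3 -m pendant '[{"translation":[0,0,-3],"delta_rot":[0,0,0]},{"translation":[0,0,-6],"delta_rot":[0,0,0]},{"translation":[5,-7,-14],"delta_rot":[0,0,0]},{"translation":[5,-7,-14],"delta_rot":[0,0,0]},{"translation":[10,-12,-14],"delta_rot":[0,0,0]},{"translation":[10,-12,-14],"delta_rot":[0,0,0]},{"translation":[10,-12,-14],"delta_rot":[0,0,0]},{"translation":[10,-12,-14],"delta_rot":[0,0,0]}]'; python3 - <<'E'
from h import *
st()
p,d=capture("top");C=cloud("top",d);hsv=cv2.cvtColor(p,cv2.COLOR_BGR2HSV)
q=C-[.6745,.038,0];x=q@[.989,-.147,0];y=q@[.147,.989,0];z=C[...,2]
k=(abs(x+.084)<.03)&(abs(y+.09)<.03)&(z>.112)&(z<.13);print("knob",k.sum(),x[k].mean(),y[k].mean())
w=(hsv[...,1]<60)&(abs(y)<.08)&(abs(x)<.045)&(z>.15)&(z<.165);print("top x",np.percentile(x[w],[3,50,97]))
cv2.imwrite("pics/t5.png",cv2.resize(p[130:290,150:390],None,fx=3.3,fy=3.3))
E
```

```text
time: 15.95
position: [0.5766, -0.0377, 0.092]
eef_rot: [-0.986, 2.983, 0.002]
contact_force: [0.5, 0.6, 0.2]
width: 0.0359
grasp_force: 0.0
time: 16.62
position: [0.5678, -0.199, 0.2322]
eef_rot: [-0.975, 2.986, -0.001]
contact_force: [0.3, -0.1, 0.4]
width: 0.0359
grasp_force: 0.0
t 16.6167 p [ 0.5678 -0.199   0.2322] z [ 0. -0. -1.] y [-0.59   0.807 -0.   ] q [ 1.08  0.75 -1.35  1.6   0.75  1.4   1.85] F [ 0.3 -0.1  0.4] w 0.03592001079309166
knob 58 -0.08503444874675109 -0.08992673520948487
top x [-0.01321504 -0.00671458  0.00171643]
```

View pics/t5.png

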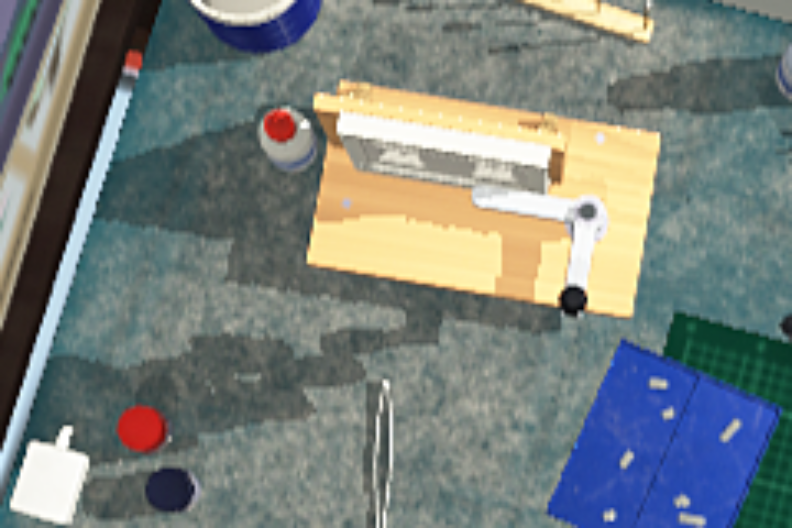

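The house front stands upright against the fence, with its top edge near (445,130). The keeper nose lies across it from (590,210) to (478,195), and the knob at (573,298) measures jig (-85,-90), which is closed. The bystanders in view haven't moved, so I'm handing in.

```bash
python3 -c "
from bench import ticket
print(ticket.close_job())"
```

```text
the job is handed in; nothing more can be done
None
```

The house front stands upright with its back against the fence, the keeper is swung to its stop in front of it, and the job was handed in at about 17 s; the hand-in returned no verdict.

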